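# Draw a dropped filter carrier out from under a fixed guard

### The arm

A 6-joint arm with a two-finger parallel gripper is mounted at the origin on a cart in front of the work surface, level with it; the furniture and walls round the work are solid. World frame = base frame: x ahead of the robot, y to its left, z up, the work surface at z = 0. Lengths are in m, angles in rad, forces in N, time in s.
With the tool pointing down it reaches from about 0.225 to 0.875 m from the base axis. Payload 3.4 kg.
Tool frame: the origin (TCP) lies on the centre line of the jaws, within the pads' length; the fingertips stand 22 mm ahead of it and the grasp point (between the pads) lies 3 mm ahead of it; z points along the fingers, y is the line along which they close (so a half turn about z gives the same grasp; the last joint's range is limited). The gripper opens to 85 mm and grips with 20 to 120 N. Pads are 22 mm wide; open, the fingers measure 114 mm over their backs; the gripper's body (76 mm by 85 mm) begins 54 mm behind the grasp point. The pads swing forward as they close: fully open they stand 13 mm farther back than shut.
Start: joints at [1.006, 0.276, 1.505, -0, 1.361, -0.121], TCP at [0.247, 0.519, 0.253] pointing down, gripper open.
Joint ranges: [-2.89, 2.89], [-0.75, 2.08], [0.22, 2.7], [-1.18, 4.32], [0.11, 2.71], [-2.7, 2.7]. Speed limits (rad/s): [2.57, 2.57, 3.14, 3.14, 3.14, 3.14].

### API

Orientations are given as a unit quaternion [w, x, y, z].
In Python, from rig import manip, eyes gives the robot as it stands (manip), with the cameras (eyes).
- The arm moves only by the shell command python3 steer.py 'ROWS' [OPENING] [FORCE]. ROWS is a JSON list of rows, 1 to 5 of them, each an object with the fields tx, ty, tz (the shift in m), turn (a turn about the tool's z in rad); a field left out counts as zero; each row shifts and turns the commanded pose from where the row before left it, along the tool's axes as they then stand; what a row does not reach is not made up. A row lasts 1/12 s, in which the tool goes at most 0.0417 m and 0.125 rad, less where a joint would pass 70% of its speed; a pose out of reach is approached as far as the arm can. OPENING is the finger opening in m, set as the command begins (- or left out keeps the last). The fingers move at their own pace and stop on an object; FORCE is the grip in N (left out, the last holds). Time passes only in rows, so rows that do not move let the fingers close. It prints the time, the measured TCP pose, the force, the opening and the grip force at its end. Input that does not fit is refused with a message, and nothing moves.
- manip.get_state(): the state, without advancing time (a new reading comes with each control period).
- eyes.get_image(name): name is "side" or "top"; returns a dict with "img" (384x512x3 uint8, red, green, blue), "camera_matrix" (3x3 intrinsics, pixels), "T" (4x4, takes a point from camera to world coordinates). Camera axes: x right, y down, z forward; pixel columns grow to the right and rows downward; lengths in m; the calibration is good to about 2 mm. A picture is of the moment at which its call begins. There is no depth.
- manip.sign_off(): hands the job in; it is judged then, once.
The state is a dict: "clock": time; "qpos": joint angles; "qd": joint speeds; "effort": joint torques, N m; "position": TCP position; "ee_rot": TCP orientation; "contact_force": force on the tool from outside, world axes, zero at the start; "moment": the same for the moment, N m; "width": finger opening in m; "gripper_force": force on a finger pad.
Only numpy, scipy, OpenCV 4.12 (cv2) and the standard library are available. Lean on these libraries where they do the work, as an engineer would, in place of code of your own. Each camera call takes 0.05 s, during which the arm holds its last target. There are 200 camera calls.

### The job

A filter carrier has dropped flat into the drip tray behind the fixed guard of the filter changer, where no gripper can reach and too close to the back plate to be caught from behind. With the hooked rod, reach in under the front panel, rest the rubber toe on the carrier's ribbed pad (not on its glass) and, pressing firmly enough to take it along but gently enough not to crack it, draw it up the tray's slope until all of it lies on the open apron, at least 25 mm clear of the guard. Then lay the rod down on the bench, pick the carrier up and set it flat, without dropping it, on the middle of the pack of lens tissue; do not lean on the guard or shift the bottles and the dish around it.

Things in the scene. Friction and masses are not known exactly. Their poses are not given: they have to be found in the camera images.
- guard: Fixed guard of a filter changer: clear hood on grey cheeks. Origin at bench level under the middle of the front panel's lower edge; +x leads in, under the hood. The panel's lower edge is 48 mm above the bench, the opening 142 mm wide; the panel leans back, hood 136 mm high. Back plate from x = 105 mm on; a rack on it hangs 44 mm above the bench from x = 80 mm on.
- tray: Fixed steel drip tray under the guard, same origin and axes as the guard, 141 mm wide. Its floor is 2 mm above the bench for x over 30 mm, rises evenly to 6 mm at x = -15 mm, and is a level apron 6 mm high from there to its front edge at x = -105 mm.
- carrier: Dropped filter carrier: white plate 60 x 44 x 5 mm (x, y, z), 0.1 to 0.18 kg, lying flat. Origin at the centre of its underside, z up. x from -30 to -2 mm is solid, with the black-ribbed press pad; the half at +x holds the green glass. Friction on the tray about 0.25. It follows the tray's slope, so its height changes as it is drawn. It cracks if the rod presses with more than 8 N.
- glass: Green glass window of the carrier, 26 x 28 mm, fixed in it, 1 mm below its upper face; origin on the carrier's underside below the middle of the glass. The rod must not press on it (over 1 N counts).
- pad (a point): Middle of the ribbed press pad, on the upper face of the carrier (5 mm above its underside), 16 mm from the carrier's centre towards its -x edge. The pad is 28 mm (x) by 44 mm (y).
- rod: Stiff hooked rod, 0.12 kg, lying toe down. Blue handle 90 x 20 x 26 mm (x, y, z), rising 4 degrees to the front; origin on the bench under its middle, x to the toe, z up. Steel shank 5 mm thick, its end bent down 25 mm to the toe, 134 mm ahead of the origin. Grip it firmly (about 100 N): it tilts a little under load, so the toe gives about 1 mm for each 2 to 4 N.
- rod_tip (a point): Lowest point of the toe, an orange rubber ball of 10 mm, 134 mm ahead of the rod's origin and level with it (and with the handle's lower rear edge). Friction on the carrier about 1.1. Pressed with less than about 3 N it tends to slip on the pad; even at 5 N it creeps a little, some 1 mm per 10 mm drawn.
- rod_grip (a point): Middle of the rod's handle, 16 mm above the bench as it lies (the handle reaches from 4 to 30 mm there): grip here from above, across the 20 mm width (y of the rod).
- tissue_pack: Pack of lens tissue, 72 x 110 x 13 mm (x, y, z), blue and white, stuck down on the bench. Origin at the centre of its underside; its top is 13 mm above the bench.
- medium_bottle: Bystander: bottle with pink medium and white cap, 46 mm wide, 98 mm high, standing upright between the lens tissue and the micromanipulator. Origin at its foot.
- dropper: Bystander: small brown dropper bottle with black cap, 28 mm wide, 70 mm high, standing upright to the left in front of the guard. Origin at its foot.
- dish: Bystander: round dish with pink content, 38 mm wide, 11 mm high, lying to the right in front of the guard. Origin under its middle.

How it is judged:
On the way, in this order (a step that is already met when the one before it is completed fails the run):
1. the rod's toe rests on the carrier under the guard (contact force between rod and carrier above 0.5 N and x of carrier in the frame of guard above 0.04 m), for 0.2 s.
2. the rod has drawn the carrier clear of the guard (its centre 55 mm or more in front of the panel's lower edge) (x of carrier in the frame of guard below -0.055 m and contact force between rod and carrier above 0.3 N), for 0.1 s.
At the end, for the whole second after the job is handed in: The carrier lies flat and right way up on the pack of lens tissue, its centre within 20 mm of the pack's centre, at rest; the rod lies on the bench, at rest (horizontal distance between carrier and tissue_pack below 0.02 m and height (world z) of carrier between 0.011 and 0.017 m and angle between carrier's own z axis and vertical below 0.08 rad and linear speed of each of carrier, rod below 0.01 m/s and height (world z) of each of rod_grip, rod_tip below 0.03 m); the robot touches nothing.
It fails at once if the rod presses on the carrier with more than 8 N (contact force between rod and carrier above 8 N).
It fails at once if the rod presses on the glass (more than 1 N) (contact force between rod and glass above 1 N).
It fails at once if the robot, the rod or the carrier leans on the guard with more than 10 N (contact force between any of the fingers, the arm, rod, carrier and guard above 10 N).
It fails at once if the carrier is let go more than about 30 mm above where it could lie (height (world z) of carrier above 0.045 m and contact force between the fingers and carrier below 0.05 N).
It fails at once if a bystander is shifted by more than 15 mm (distance of any of medium_bottle, dropper, dish from where it was at the start of the episode above 0.015 m).
It also fails if it takes over 67 s, if anything falls off the work surface, if the arm or the gripper's body presses on something with over 40 N, if the wrist force passes 120 N, or if a joint passes its speed limit or range.

## Working session

There is one attempt and no reset: what is moved stays moved. The work goes in short steps, Python scripts to look and compute and a shell command to move; the robot and the scene stay as the last step left them, time stands still between calls to the robot, and variables do not carry over. Pictures are saved under pics/ and viewed, at most 10 in all, crops included, and the job is handed in when it is done.

```bash
ls; mkdir -p pics; python3 - <<'E'
from rig import manip, eyes
import cv2,numpy as np
s=manip.get_state();print(s)
for n in("side","top"):
    r=eyes.get_image(n);cv2.imwrite(f"pics/{n}0.png",cv2.resize(r["img"][:,:,::-1],(800,600),interpolation=cv2.INTER_CUBIC));print(n,r["camera_matrix"],r["T"])
    np.savez(f"pics/{n}0.npz",img=r["img"],K=r["camera_matrix"],T=r["T"])
E
```

```text
pics
rig.py
steer.py
{'clock': 0.0, 'qpos': array([ 1.00600634e+00,  2.76596397e-01,  1.50613614e+00,  1.19788089e-05,
        1.36070062e+00, -1.21012383e-01]), 'qd': array([ 0.00130428,  0.00078332, -0.00039817, -0.00047997,  0.00063967,
       -0.00062319]), 'effort': array([ 1.06446296e-03, -4.16777194e+01, -2.45805699e+01,  1.70205267e-04,
        1.09512595e-02,  1.90504956e-06]), 'position': array([0.24662231, 0.51888301, 0.25243768]), 'ee_rot': array([-3.14922973e-04,  2.20073642e-01,  9.75482827e-01, -8.64707413e-04]), 'contact_force': array([-0.52501912, -0.06927116,  0.41674455]), 'moment': array([ 0.02013117,  0.00254001, -0.01879965]), 'gripper_force': 0.0, 'width': 0.08540590782783596}
side [[352.13017452   0.         257.47625832]
 [  0.         352.13017452 193.62920381]
 [  0.           0.           1.        ]] [[ 0.95392706 -0.1521272   0.25861261  0.32739684]
 [-0.2990469  -0.55208797  0.77831216 -0.67975932]
 [ 0.02437446 -0.81979033 -0.57214482  0.54392028]
 [ 0.          0.          0.          1.        ]]
top [[427.05497509   0.         256.36755083]
 [  0.         427.05497509 185.31717839]
 [  0.           0.           1.        ]] [[-0.01353664 -0.98857042  0.1501509   0.37778137]
 [-0.99987968  0.01452033  0.00545687 -0.02597428]
 [-0.00757474 -0.15005897 -0.98864803  1.2807112 ]
 [ 0.          0.          0.          1.        ]]
```

View pics/side0.png

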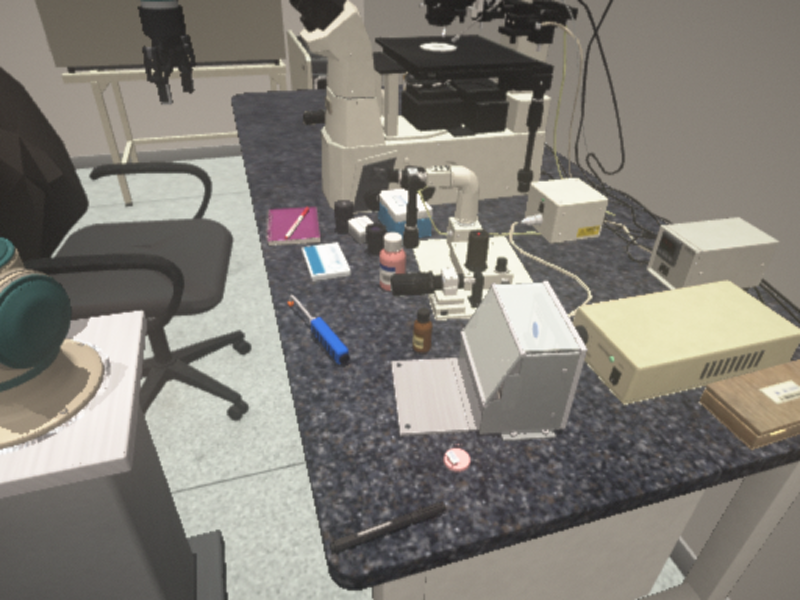

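View pics/top0.png

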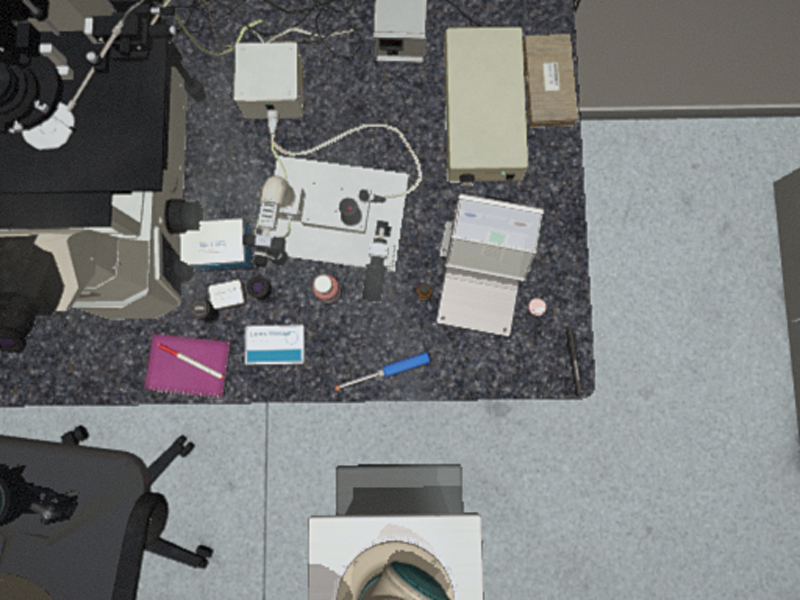

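The side picture shows the rod at (320,330), tissue at (326,261) and guard at (525,360). In the top picture the tissue is at (274,345), the rod runs from (337,388) to (428,358), the guard is at (490,240), and the green glass shows at (497,238). I'll enlarge these.

```bash
python3 - <<'E'
import cv2,numpy as np
im=np.load("pics/top0.npz")["img"][:,:,::-1]
a=im[120:220,272:356];cv2.imwrite("pics/g.png",cv2.resize(a,None,fx=6,fy=6,interpolation=cv2.INTER_CUBIC))
a=im[200:255,150:280];cv2.imwrite("pics/r.png",cv2.resize(a,None,fx=6,fy=6,interpolation=cv2.INTER_CUBIC))
E
```

```text
(no output)
```

View pics/g.png

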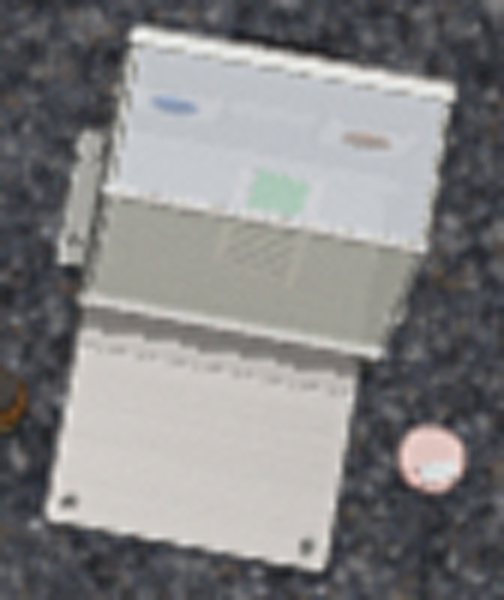

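View pics/r.png

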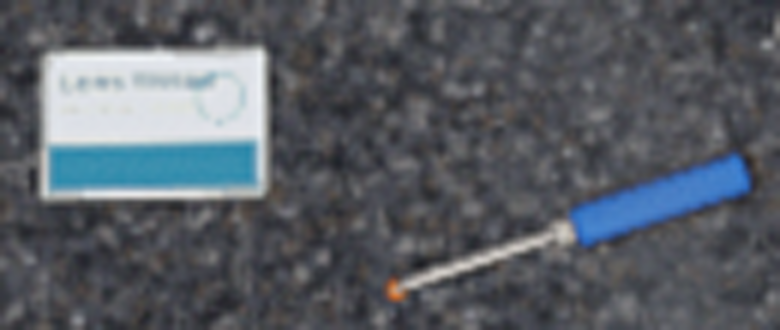

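The guard crop shows tray front corners at (47,520) and (325,571), the panel's lower edge from (82,302) to (380,357), the glass centred near (278,193), the ribs near (262,250), and the dish at (432,459). The rod crop shows the handle corners at (570,212), (740,153), (750,188) and (582,246), the toe at (396,290), and pack corners at (42,50), (266,47), (266,197) and (43,199).

```bash
cat > h.py <<'E'
import numpy as np
from scipy.spatial.transform import Rotation as R
def ray(u,v,z,f="top0"):
    d=np.load(f"pics/{f}.npz");T=d["T"];r=T[:3,:3]@np.linalg.solve(d["K"],[u,v,1]);c=T[:3,3]
    return c+r*(z-c[2])/r[2]
def P(x,y,z,o,f="top0",k=6): return ray(o[0]+(x+.5)/k-.5,o[1]+(y+.5)/k-.5,z,f)
E
python3 - <<'E'
from h import *
np.set_printoptions(precision=4,suppress=True)
g=(272,120);r=(150,200)
a,b=P(47,520,.006,g),P(325,571,.006,g);print("tray front",a,b,np.linalg.norm(a-b))
c,d=P(82,302,.048,g),P(380,357,.048,g);print("panel",c,d,np.linalg.norm(c-d))
y=(a-b)/np.linalg.norm(a-b);x=np.array([y[1],-y[0],0]);print("yaw tray",np.arctan2(x[1],x[0]))
y2=(c-d);print("yaw panel",np.arctan2(-y2[0],y2[1]))
o=(a+b)/2+x*.105;o[2]=0;print("guard origin",o, "panel mid",(c+d)/2)
for n,p,z in(("glass",(278,193),.006),("pad",(262,250),.007)):
    q=P(*p,z,g);print(n,q,"guard frame",(q-o)@x,(q-o)@y)
G=[P(*p,.006,g) for p in((253,170),(308,181),(302,217),(247,203))];print([((q-o)@x.round(4),(q-o)@y) for q in G])
H=[P(*p,.025,r) for p in((570,212),(740,153),(750,188),(582,246))];print("handle",np.mean(H,0),np.linalg.norm(H[0]-H[1]),np.linalg.norm(H[1]-H[2]))
t=P(396,290,.006,r);m=np.mean(H,0);v=t-m;print("toe",t,np.hypot(v[0],v[1]),np.arctan2(v[1],v[0]))
K=[P(*p,.013,r) for p in((42,50),(266,47),(266,197),(43,199))];print("pack",np.mean(K,0),np.linalg.norm(K[0]-K[1]),np.linalg.norm(K[1]-K[2]),np.arctan2(*(K[0]-K[1])[:2]))
print("dish",P(432,459,.011,g),"dropper",ray(423*.64,292*.64,.07),"med",ray(322*.64,284*.64,.098))
E
```

```text
tray front [ 0.5069 -0.0871  0.006 ] [ 0.4795 -0.2248  0.006 ] 0.1403597493765062
panel [ 0.6095 -0.1045  0.048 ] [ 0.5801 -0.2489  0.048 ] 0.14735920191038196
yaw tray -0.19676152667259475
yaw panel -0.2009003573068496
guard origin [ 0.5962 -0.1765  0.    ] panel mid [ 0.5948 -0.1767  0.048 ]
glass [ 0.6722 -0.2082  0.006 ] guard frame 0.08077064611863337 -0.016236237816626264
pad [ 0.6426 -0.1989  0.007 ] guard frame 0.04987512303846551 -0.012935014343185815
[(np.float64(0.09031486772692307), np.float64(-0.001792407506870091)), (np.float64(0.08969583165251628), np.float64(-0.030233422919694178)), (np.float64(0.07064943916768907), np.float64(-0.030221975585652518)), (np.float64(0.07279111585352406), np.float64(-0.0015878088555921516))]
handle [ 0.4277 -0.0268  0.025 ] 0.0877717544397878 0.017681339859495854
toe [0.386  0.1041 0.006 ] 0.13744349241195025 1.8789303086651394
pack [0.4695 0.2232 0.013 ] 0.11150426298659408 0.0741931436107727 0.0008606292440120829
dish [ 0.5342 -0.2794  0.011 ] dropper [ 0.5565 -0.0604  0.07  ] med [0.5696 0.1216 0.098 ]
```

```bash
cat >> h.py <<'E'
def go(x,y,z,yaw=None):
    """print turn, then tool-axis shift after that turn, from the measured pose"""
    from rig import manip, eyes
    s=manip.get_state();M=R.from_quat(np.roll(s["ee_rot"],-1)).as_matrix()
    cur=np.arctan2(M[1,0],M[0,0]);yaw=cur if yaw is None else yaw
    t=-((yaw-cur+np.pi)%(2*np.pi)-np.pi);d=np.array([x,y,z])-s["position"]
    X=np.array([np.cos(yaw),np.sin(yaw),0]);Y=np.array([X[1],-X[0],0])
    print("t",round(s["clock"],2),"turn %.4f"%t,"shift %.4f %.4f %.4f"%(d@X,d@Y,-d[2]),"F",s["contact_force"].round(2),"w %.4f"%s["width"])
E
python3 -c "
from h import *
go(.4277,-.0268,.10,1.879)"
python3 - <<'E'
# height of pad top along the draw
import numpy as np
f=lambda x:np.interp(x,[-.2,-.015,.03,.2],[.006,.006,.002,.002])
for c in np.arange(.066,-.07,-.01):
    s=np.linspace(c-.03,c+.03,61);h=f(s);best=None
    for m in np.linspace(-.12,.12,481):
        b=max(h-m*(s-c)); v=b+m*(-.009)   # min height at c-.009 (weight+toe)
        if best is None or v<best[0]:best=(v,m,b)
    print("c %.3f toe(-10mm) z %.4f slope %.3f"%(c,best[2]-.01*best[1]+.005,best[1]))
E
```

```text
t 0.1 turn 0.8188 shift -0.5749 0.0070 0.1525 F [-0.43 -0.2   0.19] w 0.0851
c 0.066 toe(-10mm) z 0.0070 slope 0.000
c 0.056 toe(-10mm) z 0.0072 slope -0.006
c 0.046 toe(-10mm) z 0.0078 slope -0.020
c 0.036 toe(-10mm) z 0.0084 slope -0.035
c 0.026 toe(-10mm) z 0.0090 slope -0.050
c 0.016 toe(-10mm) z 0.0096 slope -0.065
c 0.006 toe(-10mm) z 0.0101 slope -0.078
c -0.004 toe(-10mm) z 0.0109 slope -0.088
c -0.014 toe(-10mm) z 0.0110 slope 0.000
c -0.024 toe(-10mm) z 0.0110 slope 0.000
c -0.034 toe(-10mm) z 0.0110 slope 0.000
c -0.044 toe(-10mm) z 0.0110 slope 0.000
c -0.054 toe(-10mm) z 0.0110 slope 0.000
c -0.064 toe(-10mm) z 0.0110 slope 0.000
```

```bash
python3 steer.py '[{"turn":0.117}, {"turn":0.117}, {"turn":0.117}, {"turn":0.117}, {"turn":0.117}]' 0.06
python3 steer.py '[{"turn":0.117}, {"turn":0.117}, {"tx":-0.02}, {"tx":-0.038}, {"tx":-0.04}]'
python3 steer.py '[{"tx":-0.04}, {"tx":-0.04}, {"tx":-0.04}, {"tx":-0.04}, {"tx":-0.04}]'
python3 steer.py '[{"tx":-0.04}, {"tx":-0.04}, {"tx":-0.04}, {"tx":-0.04}, {"tx":-0.04}]'
python3 steer.py '[{"tx":-0.04, "tz":0.03}, {"tx":-0.027, "tz":0.03}, {"tz":0.03}, {"tz":0.03}, {}]'
python3 -c "
from h import *
go(.4277,-.0268,.027,1.879)"
```

```text
clock: 0.52
position: [0.2467, 0.5191, 0.2528]
ee_rot: [-0.0, 0.495, 0.869, -0.001]
contact_force: [-0.1, -0.0, 0.1]
width: 0.0598
gripper_force: 0.0
clock: 0.93
position: [0.2764, 0.4256, 0.2525]
ee_rot: [-0.0, 0.589, 0.808, -0.0]
contact_force: [0.9, -0.3, 0.1]
width: 0.0601
gripper_force: 0.0
clock: 1.35
position: [0.337, 0.2335, 0.2531]
ee_rot: [-0.0, 0.59, 0.807, -0.0]
contact_force: [1.3, 0.0, 0.4]
width: 0.06
gripper_force: 0.0
clock: 1.77
position: [0.3977, 0.0429, 0.2532]
ee_rot: [-0.0, 0.59, 0.807, 0.0]
contact_force: [1.2, 0.9, -0.2]
width: 0.0599
gripper_force: 0.0
clock: 2.18
position: [0.4117, -0.0126, 0.1336]
ee_rot: [-0.006, 0.591, 0.807, -0.003]
contact_force: [-0.2, 0.1, -0.3]
width: 0.0598
gripper_force: 0.0
t 2.18 turn -0.0021 shift -0.0184 0.0109 0.1066 F [-0.22  0.09 -0.29] w 0.0598
```

```bash
python3 steer.py '[{"tx":-0.0184, "ty":0.0109, "tz":0.016}, {"tz":0.03}, {"tz":0.03}, {"tz":0.02}, {}]'
python3 -c "
from h import *
go(.4277,-.0268,.027,1.879)"
```

```text
clock: 2.6
position: [0.4301, -0.0262, 0.0403]
ee_rot: [-0.003, 0.59, 0.807, -0.001]
contact_force: [-0.9, -0.3, -0.3]
width: 0.0596
gripper_force: 0.0
t 2.6 turn 0.0004 shift 0.0002 -0.0025 0.0133 F [-0.87 -0.28 -0.25] w 0.0596
```

```bash
python3 steer.py '[{"ty":-0.0025, "tz":0.007}, {"tz":0.006}, {}, {}]'
python3 steer.py '[{}, {}, {}, {}, {}]' 0 100
python3 steer.py '[{}, {}, {}]'
python3 -c "
from h import *
go(.4277,-.0268,.027,1.879)"
```

```text
clock: 2.93
position: [0.4304, -0.0277, 0.0302]
ee_rot: [0.001, 0.59, 0.807, 0.0]
contact_force: [0.4, -0.2, -1.0]
width: 0.0598
gripper_force: 0.0
clock: 3.35
position: [0.4304, -0.0277, 0.03]
ee_rot: [0.001, 0.59, 0.807, 0.001]
contact_force: [-1.9, 1.3, 6.2]
width: 0.0184
gripper_force: 97.6
clock: 3.6
position: [0.4304, -0.0277, 0.03]
ee_rot: [0.001, 0.59, 0.807, 0.001]
contact_force: [-0.8, 0.5, 5.0]
width: 0.0175
gripper_force: 97.6
t 3.6 turn -0.0006 shift 0.0016 -0.0023 0.0030 F [-0.8   0.54  5.  ] w 0.0175
```

```bash
python3 steer.py '[{"tz":-0.01}, {"tz":-0.03}, {"tz":-0.04}, {"tz":-0.04}, {"tz":-0.04}]'
python3 steer.py '[{"tz":-0.01, "turn":0.122}, {"turn":0.122}, {"turn":0.122}, {"turn":0.122}, {"turn":0.122}]'
python3 steer.py '[{"turn":0.122}, {"turn":0.122}, {"turn":0.122}, {"turn":0.122}, {"turn":0.122}]'
python3 steer.py '[{"turn":0.122}, {"turn":0.122}, {"turn":0.122}, {"turn":0.122}, {"turn":0.122}]'
python3 steer.py '[{"turn":0.122}, {"turn":0.122}, {}, {}]'
python3 -c "
from h import *
go(.413,-.154,.20,-.197)"
```

```text
clock: 4.02
position: [0.4289, -0.0275, 0.1909]
ee_rot: [-0.0, 0.59, 0.807, -0.0]
contact_force: [1.2, -0.7, -1.9]
width: 0.0182
gripper_force: 98.0
clock: 4.43
position: [0.4293, -0.0277, 0.1994]
ee_rot: [-0.0, 0.807, 0.59, -0.0]
contact_force: [0.5, -0.8, -0.3]
width: 0.0181
gripper_force: 97.9
clock: 4.85
position: [0.4293, -0.0276, 0.1991]
ee_rot: [-0.0, 0.947, 0.321, -0.0]
contact_force: [-0.4, 0.9, -1.2]
width: 0.018
gripper_force: 97.9
clock: 5.27
position: [0.4293, -0.0276, 0.1991]
ee_rot: [-0.0, 1.0, 0.021, -0.0]
contact_force: [-0.3, 0.3, -0.3]
width: 0.0179
gripper_force: 97.9
clock: 5.6
position: [0.4294, -0.0276, 0.1991]
ee_rot: [-0.0, 0.995, -0.096, -0.0]
contact_force: [-0.1, 0.6, -1.7]
width: 0.0175
gripper_force: 97.9
t 5.6 turn 0.0049 shift 0.0086 0.1271 -0.0009 F [-0.1   0.63 -1.7 ] w 0.0175
```

```bash
python3 steer.py '[{"tx":0.0086, "ty":0.02, "turn":0.0049}, {"ty":0.036}, {"ty":0.036}, {"ty":0.035}, {"tz":0.01}]'
python3 steer.py '[{"tz":0.03}, {"tz":0.04}, {"tz":0.04}, {"tz":0.03}, {}]'
python3 steer.py '[{}, {}, {}]'
python3 - <<'E'
from h import *
from rig import manip, eyes
import cv2
go(.413,-.154,.045,-.197)
ims=[]
for n in("side","top"):
    r=eyes.get_image(n);np.savez(f"pics/{n}1.npz",img=r["img"],K=r["camera_matrix"],T=r["T"])
    ims.append(r["img"][:,:,::-1])
a=cv2.resize(ims[1][120:220,265:350],None,fx=6,fy=6,interpolation=cv2.INTER_CUBIC)[:600]
b=cv2.resize(ims[0][180:280,240:380],None,fx=2,fy=6,interpolation=cv2.INTER_CUBIC)
cv2.imwrite("pics/g1.png",np.hstack([a,b]))
E
```

```text
clock: 6.02
position: [0.4139, -0.1603, 0.1908]
ee_rot: [0.003, 0.995, -0.101, 0.002]
contact_force: [1.0, 0.2, -1.7]
width: 0.018
gripper_force: 98.3
clock: 6.43
position: [0.4089, -0.1517, 0.0447]
ee_rot: [-0.003, 0.995, -0.099, -0.006]
contact_force: [-0.8, 1.7, -1.0]
width: 0.018
gripper_force: 98.2
clock: 6.68
position: [0.4149, -0.1548, 0.0513]
ee_rot: [0.001, 0.995, -0.099, 0.002]
contact_force: [0.6, -0.2, -1.0]
width: 0.0181
gripper_force: 98.2
t 6.68 turn -0.0022 shift -0.0020 -0.0004 0.0063 F [ 0.55 -0.24 -1.04] w 0.0181
```

View pics/g1.png

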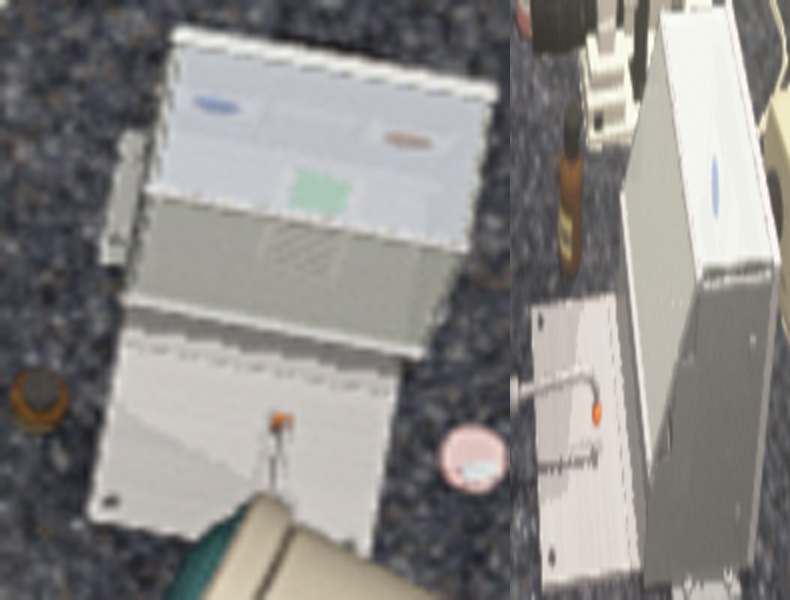

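The crop shows the toe at (281,421), which in the side view is about (87,411) inside its 2x/6x crop. The ribs are centred near (300,255) and the glass near (320,192). I'll look closer at the carrier with the contrast stretched.

```bash
python3 - <<'E'
from h import *
import cv2
im=np.load("pics/top1.npz")["img"][:,:,::-1]
a=cv2.resize(im[143:173,300:332],None,fx=18,fy=18,interpolation=cv2.INTER_CUBIC).astype(float)
lo,hi=np.percentile(a,2),np.percentile(a,98);cv2.imwrite("pics/p1.png",np.clip((a-lo)/(hi-lo)*255,0,255).astype(np.uint8))
np.set_printoptions(precision=4,suppress=True)
o=np.array([.5962,-.1765,0]);X=np.array([np.cos(-.197),np.sin(-.197),0]);Y=np.array([-X[1],X[0],0])
u,v=240+(87.5)/2-.5,180+(411.5)/6-.5
best=min((np.linalg.norm(P(281,421,z,(265,120),"top1")-ray(u,v,z,"side1")),z) for z in np.arange(0,.06,.001));print(best)
for z in(best[1],.026):
  q=P(281,421,z,(265,120),"top1");print(q,(q-o)@X,(q-o)@Y)
t=np.array([.4149,-.1548,0]);print("tcp",(t-o)@X,(t-o)@Y)
E
```

```text
(np.float64(0.0010069803085772727), np.float64(0.027))
[ 0.5525 -0.1819  0.027 ] -0.04178093080394072 -0.013853669311879785
[ 0.5527 -0.182   0.026 ] -0.04161990869472618 -0.013948361974405315
tcp -0.18204062990252756 -0.01420524778703163
```

View pics/p1.png

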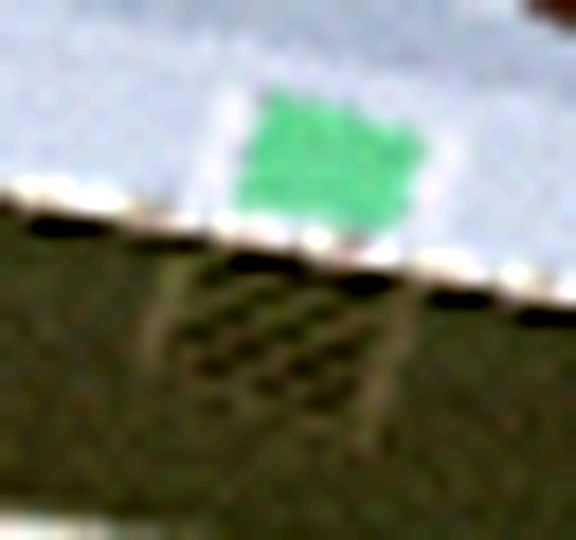

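The enlarged crop shows the glass corners at (262,92), (425,135), (400,232) and (237,205). The plate's left strip runs to a front corner near (145,370) and the right strip to (370,445). The ribs lie around (280,330).

```bash
python3 - <<'E'
from h import *
o=np.array([.5962,-.1765,0]);X=np.array([np.cos(-.197),np.sin(-.197),0]);Y=np.array([-X[1],X[0],0])
for n,p in dict(gl1=(262,92),gl2=(425,135),gl3=(400,232),gl4=(237,205),Lfar=(222,110),Lmid=(175,270),Lfront=(145,372),Rfar=(460,160),Rfront=(372,445),ribs=(275,400)).items():
    q=P(*p,.007,(300,143),"top1",18);print(n,"%.4f %.4f"%((q-o)@X,(q-o)@Y))
E
```

```text
gl1 0.0911 -0.0025
gl2 0.0887 -0.0309
gl3 0.0713 -0.0294
gl4 0.0710 -0.0015
Lfar 0.0868 0.0036
Lmid 0.0580 0.0069
Lfront 0.0397 0.0090
Rfar 0.0855 -0.0374
Rfront 0.0343 -0.0306
ribs 0.0389 -0.0133
```

```bash
python3 steer.py '[{"tz":0.003, "turn":-0.0022}, {"tz":0.003}, {"tz":0.002}, {}, {}]'
python3 steer.py '[{"tx":0.005}, {"tx":0.01}, {"tx":0.01}, {"tx":0.005}, {}]'
python3 -c "
from h import *
X=np.array([np.cos(-.197),np.sin(-.197)]);Y=np.array([-X[1],X[0]])
p=np.array([.5962,-.1765])-.085*X-.0135*Y
go(*p,.043,-.197)"
```

```text
clock: 7.2
position: [0.4129, -0.1538, 0.0411]
ee_rot: [-0.0, 0.995, -0.099, -0.0]
contact_force: [-0.1, 0.7, -1.2]
width: 0.0177
gripper_force: 98.2
clock: 7.62
position: [0.4451, -0.1607, 0.0415]
ee_rot: [0.0, 0.995, -0.099, 0.001]
contact_force: [0.1, 0.6, -0.6]
width: 0.0175
gripper_force: 98.2
t 7.62 turn -0.0005 shift 0.0663 -0.0006 -0.0015 F [ 0.13  0.61 -0.64] w 0.0175
```

```bash
python3 steer.py '[{"tx":0.005, "ty":-0.0006, "tz":-0.001}, {"tx":0.01}, {"tx":0.01}, {"tx":0.005}, {}]'
python3 steer.py '[{"tx":0.005}, {"tx":0.01}, {"tx":0.01}, {"tx":0.007}, {"tx":0.004}]'
python3 steer.py '[{}, {}, {}]'
python3 - <<'E'
from h import *
from rig import manip, eyes
import cv2
X=np.array([np.cos(-.197),np.sin(-.197)]);Y=np.array([-X[1],X[0]])
p=np.array([.5962,-.1765])-.085*X-.0135*Y
go(*p,.043,-.197)
r=eyes.get_image("top");np.savez("pics/top2.npz",img=r["img"],K=r["camera_matrix"],T=r["T"])
a=cv2.resize(r["img"][140:180,290:340,::-1],None,fx=14,fy=14,interpolation=cv2.INTER_CUBIC).astype(float)
cv2.imwrite("pics/p2.png",np.clip((a-80)*1.6,0,255).astype(np.uint8))
E
```

```text
clock: 8.03
position: [0.4742, -0.1659, 0.0425]
ee_rot: [0.0, 0.995, -0.099, 0.001]
contact_force: [-0.4, 0.1, -0.7]
width: 0.0182
gripper_force: 98.2
clock: 8.45
position: [0.5091, -0.1728, 0.0424]
ee_rot: [0.0, 0.995, -0.099, 0.001]
contact_force: [-0.3, -0.1, -1.0]
width: 0.0178
gripper_force: 98.2
clock: 8.7
position: [0.5067, -0.1719, 0.0421]
ee_rot: [-0.0, 0.995, -0.099, -0.001]
contact_force: [0.6, 0.6, -1.1]
width: 0.0175
gripper_force: 98.2
t 8.7 turn -0.0008 shift 0.0037 0.0005 -0.0009 F [ 0.59  0.64 -1.09] w 0.0175
```

View pics/p2.png

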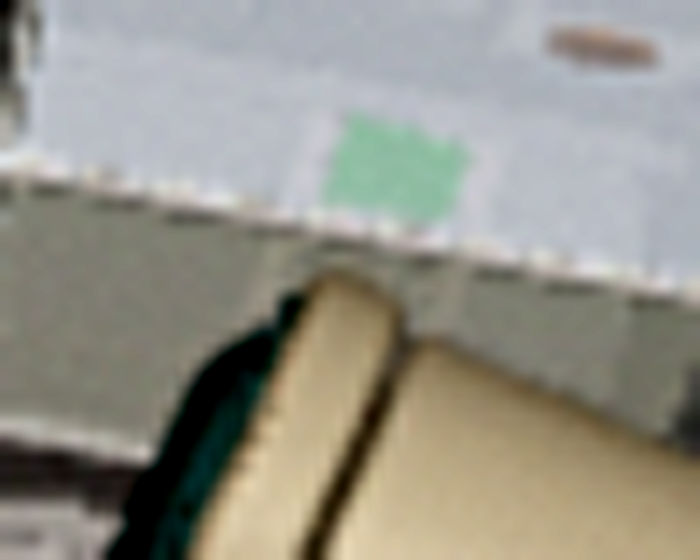

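The arm now hides the toe. The glass is unmoved at (398,168). I advance 3 mm and lower in small steps while watching the force.

```bash
python3 steer.py '[{"tx":0.0037, "ty":0.0005}, {"tz":0.001}, {"tz":0.001}, {}, {}]'|egrep 'pos|cont'
python3 steer.py '[{"tz":0.001}, {}, {}]'|egrep 'pos|cont'
python3 steer.py '[{"tz":0.001}, {}, {}]'|egrep 'pos|cont'
python3 steer.py '[{"tz":0.0005}, {}, {}]'|egrep 'pos|cont'
python3 steer.py '[{"tz":0.0005}, {}, {}]'|egrep 'pos|cont'
```

```text
position: [0.5106, -0.1733, 0.0402]
contact_force: [0.0, 0.2, -1.6]
position: [0.5107, -0.1733, 0.0392]
contact_force: [-0.2, 0.3, -0.7]
position: [0.5108, -0.1733, 0.0382]
contact_force: [-0.1, -0.8, -1.5]
position: [0.5108, -0.1734, 0.0377]
contact_force: [-0.6, 0.7, -0.9]
position: [0.5108, -0.1734, 0.0373]
contact_force: [-0.6, -0.2, -0.9]
```

```bash
cat >> h.py <<'E'
def st():
    from rig import manip, eyes
    s=manip.get_state();Q=R.from_quat(np.roll(s["ee_rot"],-1))
    o=np.array([.5962,-.1765,0]);p=s["position"];X=np.array([np.cos(-.197),np.sin(-.197),0])
    print("t %.2f z %.4f toe_x %.4f y %.4f"%(s["clock"],p[2],(p-o)@X+.1402,(p-o)@[-X[1],X[0],0]),"Ftool",Q.inv().apply(s["contact_force"]).round(2),"Mtool",Q.inv().apply(s["moment"]).round(3))
E
python3 -c "from h import *;st()"
python3 steer.py '[{"tz":0.0005}, {}, {}]' >/dev/null; python3 -c "from h import *;st()"
python3 steer.py '[{"tz":0.0005}, {}, {}]' >/dev/null; python3 -c "from h import *;st()"
python3 steer.py '[{"tz":0.0005}, {}, {}]' >/dev/null; python3 -c "from h import *;st()"
```

```text
t 10.17 z 0.0373 toe_x 0.0559 y -0.0137 Ftool [-0.56  0.34  0.88] Mtool [-0.02  -0.063  0.038]
t 10.42 z 0.0369 toe_x 0.0559 y -0.0137 Ftool [-0.4  -0.37  0.19] Mtool [0.014 0.052 0.023]
t 10.67 z 0.0364 toe_x 0.0559 y -0.0137 Ftool [-1.42 -0.37 -0.79] Mtool [-0.031  0.092 -0.047]
t 10.92 z 0.0359 toe_x 0.0559 y -0.0137 Ftool [-1.32  0.03 -1.45] Mtool [-0.032  0.124 -0.014]
```

```bash
python3 steer.py '[{"tz":0.0005}, {}, {}]' >/dev/null; python3 -c "from h import *;st()"
python3 steer.py '[{"tz":0.0005}, {}, {}]' >/dev/null; python3 -c "from h import *;st()"
python3 steer.py '[{}]' >/dev/null; python3 -c "from h import *;st()"
python3 steer.py '[{}]' >/dev/null; python3 -c "from h import *;st()"
```

```text
t 11.17 z 0.0355 toe_x 0.0560 y -0.0137 Ftool [-1.84 -0.49 -2.81] Mtool [ 0.006  0.252 -0.013]
t 11.42 z 0.0350 toe_x 0.0561 y -0.0137 Ftool [-2.26  0.28 -3.79] Mtool [ 0.089  0.351 -0.018]
t 11.50 z 0.0350 toe_x 0.0561 y -0.0137 Ftool [-2.55  0.1  -3.16] Mtool [0.016 0.404 0.023]
t 11.58 z 0.0350 toe_x 0.0561 y -0.0137 Ftool [-1.72  0.22 -4.36] Mtool [-0.017  0.417 -0.007]
```

```bash
python3 steer.py '[{"tx":-0.001}, {"tx":-0.002}, {"tx":-0.002}, {"tx":-0.002}]' >/dev/null; python3 -c "from h import *;st()"
python3 steer.py '[{"tx":-0.002}, {"tx":-0.002}, {"tx":-0.001}]' >/dev/null; python3 -c "from h import *;st()"
python3 steer.py '[{}, {}]' >/dev/null; python3 -c "from h import *;st()"
```

```text
t 11.92 z 0.0350 toe_x 0.0496 y -0.0139 Ftool [ 2.05 -0.03 -4.3 ] Mtool [0.007 0.829 0.064]
t 12.17 z 0.0350 toe_x 0.0441 y -0.0137 Ftool [ 2.76  0.3  -2.7 ] Mtool [ 0.085  1.04  -0.011]
t 12.33 z 0.0350 toe_x 0.0440 y -0.0137 Ftool [ 1.73  0.42 -4.67] Mtool [0.014 1.01  0.047]
```

```bash
python3 steer.py '[{"tx":-0.001, "tz":-0.0001}, {"tx":-0.002, "tz":-0.0001}, {"tx":-0.0025, "tz":-0.00015}, {"tx":-0.0025, "tz":-0.00015}, {"tx":-0.0025, "tz":-0.00015}]' >/dev/null; python3 -c "from h import *;st()"
python3 steer.py '[{"tx":-0.0025, "tz":-0.00015}, {"tx":-0.0025, "tz":-0.00015}, {"tx":-0.0025, "tz":-0.00015}, {"tx":-0.0025, "tz":-0.00015}]' >/dev/null; python3 -c "from h import *;st()"
python3 steer.py '[{"tx":-0.0025, "tz":-0.00015}, {"tx":-0.0025, "tz":-0.00015}, {"tx":-0.0025, "tz":-0.00015}, {"tx":-0.0025, "tz":-0.00015}]' >/dev/null; python3 -c "from h import *;st()"
```

```text
t 12.75 z 0.0355 toe_x 0.0333 y -0.0136 Ftool [ 2.56 -0.29 -4.82] Mtool [ 0.035  1.146 -0.006]
t 13.08 z 0.0361 toe_x 0.0232 y -0.0136 Ftool [ 3.39  0.02 -4.87] Mtool [-0.031  1.159  0.029]
t 13.42 z 0.0367 toe_x 0.0132 y -0.0136 Ftool [ 1.9   0.15 -4.75] Mtool [0.026 1.161 0.029]
```

```bash
python3 steer.py '[{"tx":-0.0025, "tz":-0.00017}, {"tx":-0.0025, "tz":-0.00017}, {"tx":-0.0025, "tz":-0.00017}, {"tx":-0.0025, "tz":-0.00017}]' >/dev/null; python3 -c "from h import *;st()"
python3 steer.py '[{"tx":-0.0025, "tz":-0.00017}, {"tx":-0.0025, "tz":-0.00017}, {"tx":-0.0025, "tz":-0.00017}, {"tx":-0.0025, "tz":-0.00017}]' >/dev/null; python3 -c "from h import *;st()"
python3 steer.py '[{"tx":-0.0025, "tz":-0.00015}, {"tx":-0.0025, "tz":-0.00015}, {"tx":-0.0025, "tz":-0.00015}, {"tx":-0.0025, "tz":-0.00015}]' >/dev/null; python3 -c "from h import *;st()"
```

```text
t 13.75 z 0.0373 toe_x 0.0031 y -0.0136 Ftool [ 2.21  0.48 -4.04] Mtool [0.008 1.155 0.026]
t 14.08 z 0.0380 toe_x -0.0068 y -0.0136 Ftool [ 2.91  0.88 -4.66] Mtool [ 0.09   1.186 -0.006]
t 14.42 z 0.0386 toe_x -0.0169 y -0.0136 Ftool [ 2.26 -1.23 -4.67] Mtool [-0.009  1.133  0.002]
```

```bash
python3 steer.py '[{"tx":-0.0025, "tz":-0.00013}, {"tx":-0.0025, "tz":-0.00012}, {"tx":-0.0025, "tz":-0.00012}, {"tx":-0.0025, "tz":-0.00012}]' >/dev/null; python3 -c "from h import *;st()"
python3 steer.py '[{"tx":-0.0025}, {"tx":-0.0025}, {"tx":-0.0025}, {"tx":-0.002}]' >/dev/null; python3 -c "from h import *;st()"
python3 - <<'E'
from h import *
from rig import manip, eyes
import cv2
ims=[]
for n in("side","top"):
    r=eyes.get_image(n);np.savez(f"pics/{n}3.npz",img=r["img"],K=r["camera_matrix"],T=r["T"]);ims.append(r["img"][:,:,::-1])
a=cv2.resize(ims[1][140:225,275:340],None,fx=6,fy=6,interpolation=cv2.INTER_CUBIC)
b=cv2.resize(ims[0][210:295,245:310],None,fx=6,fy=6,interpolation=cv2.INTER_CUBIC)
cv2.imwrite("pics/d3.png",np.hstack([a,b]))
E
```

```text
t 14.75 z 0.0390 toe_x -0.0273 y -0.0135 Ftool [ 2.27  0.03 -4.6 ] Mtool [-0.019  1.045  0.009]
t 15.08 z 0.0390 toe_x -0.0367 y -0.0135 Ftool [ 2.85  0.41 -3.55] Mtool [0.01  0.92  0.015]
```

View pics/d3.png

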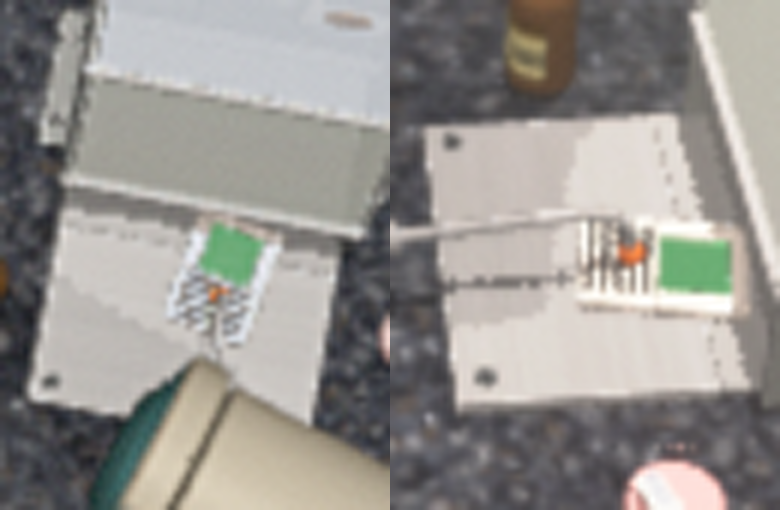

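Side crop: the toe sits at (632,252) on the pad (580–658), clear of the glass (660 on), and the carrier has come along with almost no creep. I draw about 36 mm more.

```bash
python3 steer.py '[{"tx":-0.0025, "tz":0.0001}, {"tx":-0.0025, "tz":0.0001}, {"tx":-0.0025, "tz":0.0001}, {"tx":-0.0025}]' >/dev/null; python3 -c "from h import *;st()"
python3 steer.py '[{"tx":-0.0025}, {"tx":-0.0025}, {"tx":-0.0025}, {"tx":-0.0025}]' >/dev/null; python3 -c "from h import *;st()"
python3 steer.py '[{"tx":-0.0025}, {"tx":-0.0025}, {"tx":-0.0025}, {"tx":-0.0025}]' >/dev/null; python3 -c "from h import *;st()"
python3 steer.py '[{"tx":-0.0025}, {"tx":-0.0025}, {"tx":-0.002}, {}, {}]' >/dev/null; python3 - <<'E'
from h import *
st()
from rig import manip, eyes
import cv2
r=eyes.get_image("side");np.savez("pics/side4.npz",img=r["img"],K=r["camera_matrix"],T=r["T"])
cv2.imwrite("pics/d4.png",cv2.resize(r["img"][210:295,235:320,::-1],None,fx=7,fy=7,interpolation=cv2.INTER_CUBIC))
E
```

```text
t 15.52 z 0.0388 toe_x -0.0462 y -0.0136 Ftool [ 1.09 -0.87 -4.24] Mtool [0.    0.989 0.029]
t 15.85 z 0.0388 toe_x -0.0563 y -0.0136 Ftool [ 1.28  0.07 -4.32] Mtool [ 0.023  0.972 -0.018]
t 16.18 z 0.0388 toe_x -0.0664 y -0.0135 Ftool [ 0.78 -0.05 -3.67] Mtool [ 0.022  1.046 -0.011]
t 16.60 z 0.0387 toe_x -0.0739 y -0.0134 Ftool [ 0.23  0.43 -5.48] Mtool [-0.07   0.779 -0.02 ]
```

View pics/d4.png

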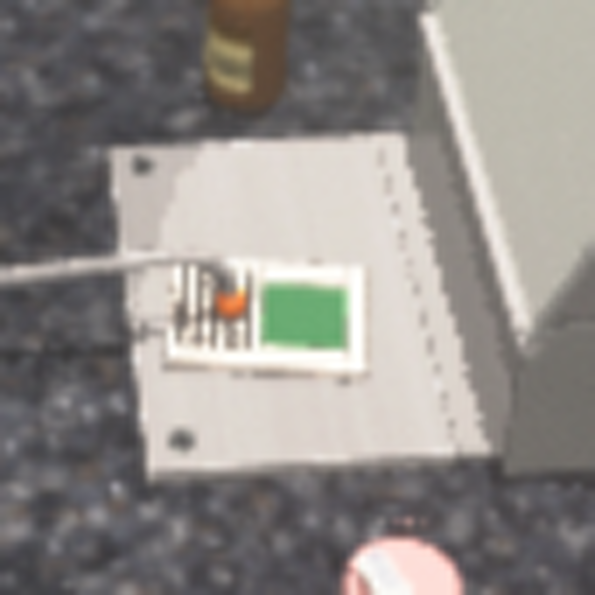

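The carrier's corners are at about (178,260), (366,267), (364,372) and (166,364) in the crop, with the toe at (230,301) on the pad.

```bash
python3 - <<'E'
from h import *
o=np.array([.5962,-.1765,0]);X=np.array([np.cos(-.197),np.sin(-.197),0]);Y=np.array([-X[1],X[0],0])
C=[P(*p,.0105,(235,210),"side4",7) for p in((178,260),(366,267),(364,372),(166,364))]
for q in C+[np.mean(C,0)]:print(q.round(4),"%.4f %.4f"%((q-o)@X,(q-o)@Y))
print([np.linalg.norm(C[i]-C[i-1]).round(4) for i in range(4)],np.arctan2(*(C[1]-C[0])[1::-1]),np.arctan2(*(C[2]-C[3])[1::-1]))
E
```

```text
[ 0.5134 -0.1483  0.0105] -0.0867 0.0114
[ 0.5687 -0.1674  0.0105] -0.0288 0.0036
[ 0.5519 -0.2089  0.0105] -0.0372 -0.0404
[ 0.4965 -0.1896  0.0105] -0.0953 -0.0323
[ 0.5326 -0.1785  0.0105] -0.0620 -0.0144
[np.float64(0.0445), np.float64(0.0585), np.float64(0.0448), np.float64(0.0587)] -0.33157014305934696 -0.3353925275303002
```

```bash
python3 steer.py '[{"tx":-0.001}, {"tx":-0.001}, {}, {}]' >/dev/null; python3 -c "from h import *;st()"
python3 steer.py '[{"tz":-0.002}, {"tz":-0.008}, {"tz":-0.025}, {"tz":-0.035}, {"tz":-0.035}]' >/dev/null
python3 steer.py '[{"tz":-0.03}, {"tz":-0.03}, {}, {}]' 
python3 -c "from h import *;go(.4304,-.0277,.20,1.879)
from rig import manip, eyes;print(manip.get_state()['qpos'])"
```

```text
t 16.98 z 0.0388 toe_x -0.0750 y -0.0135 Ftool [ 0.6  -0.51 -4.33] Mtool [0.064 0.925 0.004]
clock: 17.73
position: [0.3816, -0.1473, 0.2047]
ee_rot: [0.0, 0.995, -0.099, -0.0]
contact_force: [0.8, -1.0, -2.8]
width: 0.0176
gripper_force: 98.3
t 17.73 turn -2.0767 shift 0.0992 0.0828 0.0047 F [ 0.85 -1.   -2.77] w 0.0176
[-5.38609789e-01  6.02209060e-02  1.90664012e+00 -3.79726097e-04
  1.17466828e+00  1.22999099e+00]
```

```bash
python3 steer.py '[{"turn":-0.1222}, {"turn":-0.1222}, {"turn":-0.1222}, {"turn":-0.1222}, {"turn":-0.1222}]' >/dev/null
python3 steer.py '[{"turn":-0.1222}, {"turn":-0.1222}, {"turn":-0.1222}, {"turn":-0.1222}, {"turn":-0.1222}]' >/dev/null
python3 steer.py '[{"turn":-0.1222}, {"turn":-0.1222}, {"turn":-0.1222}, {"turn":-0.1222}, {"turn":-0.1222}]' >/dev/null
python3 steer.py '[{"turn":-0.1222}, {"turn":-0.1222}, {"tx":0.033, "ty":0.0276}, {"tx":0.033, "ty":0.0276}, {"tx":0.033, "ty":0.0276}]' >/dev/null
python3 steer.py '[{"tz":0.03}, {"tz":0.04}, {"tz":0.035}, {"tz":0.03}, {"tz":0.015}]' >/dev/null
python3 steer.py '[{}, {}, {}]'
python3 -c "from h import *;go(.4304,-.0277,.033,1.879)"
```

```text
clock: 20.07
position: [0.4293, -0.0319, 0.0538]
ee_rot: [-0.001, 0.59, 0.807, -0.0]
contact_force: [0.0, -0.7, -1.2]
width: 0.0181
gripper_force: 98.5
t 20.07 turn 0.0005 shift 0.0036 0.0023 0.0208 F [ 0.04 -0.7  -1.24] w 0.0181
```

```bash
python3 steer.py '[{"tz":0.008}, {"tz":0.006}, {"tz":0.004}, {"tz":0.002}, {}]' |egrep 'pos|cont'
python3 steer.py '[{"tz":0.001}, {"tz":0.001}, {}]'  |egrep 'pos|cont'
python3 steer.py '[{"tz":0.001}, {}, {}]'  |egrep 'pos|cont'
```

```text
position: [0.4293, -0.0319, 0.0335]
contact_force: [-0.4, -1.0, -1.5]
position: [0.4297, -0.0319, 0.0318]
contact_force: [0.0, 0.4, -0.9]
position: [0.4297, -0.0319, 0.0308]
contact_force: [-0.6, 0.5, -0.2]
```

```bash
python3 steer.py '[{"tz":0.0007}, {}, {}]' |egrep 'pos|cont'
python3 steer.py '[{}, {}, {}, {}, {}]' 0.065 |egrep 'cont|wid'
python3 steer.py '[{"tz":-0.005}, {"tz":-0.01}, {"tz":-0.03}, {"tz":-0.035}, {"tz":-0.035}]' >/dev/null
python3 steer.py '[{"tz":-0.01, "turn":0.124}, {"turn":0.124}, {"turn":0.124}, {"turn":0.124}, {"turn":0.124}]' >/dev/null
python3 steer.py '[{"turn":0.124}, {"turn":0.124}, {"turn":0.124}, {"turn":0.124}, {"turn":0.124}]' >/dev/null
python3 steer.py '[{"turn":0.124}, {"turn":0.124}, {"turn":0.124}, {"turn":0.124}, {"turn":0.124}]' >/dev/null
python3 steer.py '[{"turn":0.124}, {"turn":0.124}, {"turn":0.1}, {}]'
python3 - <<'E'
from h import *
from rig import manip, eyes
import cv2
go(.5326,-.1785,.08,-.333)
r=eyes.get_image("top");np.savez("pics/top5.npz",img=r["img"],K=r["camera_matrix"],T=r["T"])
im=r["img"][:,:,::-1]
cv2.imwrite("pics/e5.png",cv2.resize(im[150:255,210:340],None,fx=5.6,fy=5.6,interpolation=cv2.INTER_CUBIC))
E
```

```text
position: [0.4298, -0.0319, 0.0302]
contact_force: [-0.1, -0.2, 0.2]
contact_force: [0.4, -0.4, -0.1]
width: 0.0648
clock: 23.65
position: [0.4295, -0.0319, 0.1554]
ee_rot: [-0.0, 0.986, -0.164, 0.0]
contact_force: [-0.3, 1.2, -0.1]
width: 0.0649
gripper_force: 0.0
t 23.65 turn 0.0030 shift 0.1454 0.1049 0.0754 F [-0.34  1.18 -0.07] w 0.0649
```

View pics/e5.png

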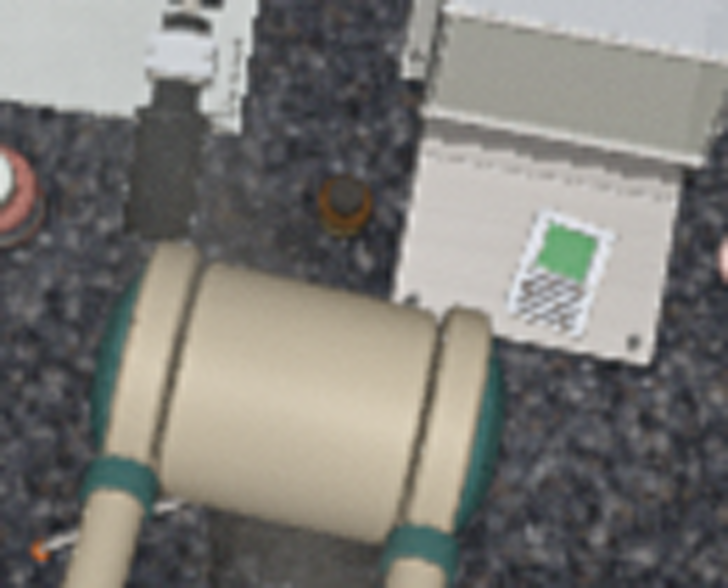

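Carrier corners are at (546,208), (614,232), (578,341) and (508,312). The rod lies on the bench with its toe at (38,549).

```bash
python3 - <<'E'
from h import *
C=[P(*p,.0105,(210,150),"top5",5.6) for p in((546,208),(614,232),(578,341),(508,312))]
m=np.mean(C,0);v=C[0]+C[1]-C[2]-C[3];y=np.arctan2(v[1],v[0])
print(m,[np.linalg.norm(C[i]-C[i-1]).round(4) for i in range(4)],y)
go(m[0],m[1],.08,y)
go(.5326,-.1785,.08,-.333)
E
```

```text
[ 0.52890904 -0.17846079  0.0105    ] [np.float64(0.0599), np.float64(0.0384), np.float64(0.062), np.float64(0.0401)] -0.36239057205399217
t 23.7 turn 0.0360 shift 0.1449 0.1018 0.0754 F [-0.2   1.29 -1.12] w 0.0651
t 23.7 turn 0.0066 shift 0.1453 0.1049 0.0754 F [-0.2   1.29 -1.12] w 0.0651
```

```bash
python3 steer.py '[{"tx":0.03, "ty":0.021, "turn":0.015}, {"tx":0.037, "ty":0.026}, {"tx":0.037, "ty":0.026}, {"tx":0.027, "ty":0.019, "tz":0.01}, {"tx":0.0139, "ty":0.011, "tz":0.02}]' >/dev/null
python3 steer.py '[{"tz":0.025}, {"tz":0.02}, {}, {}, {}]' 
python3 -c "from h import *;go(.530,-.178,.032,-.34)"
```

```text
clock: 24.53
position: [0.5284, -0.1717, 0.0811]
ee_rot: [0.0, 0.985, -0.17, 0.001]
contact_force: [-0.3, 0.1, -0.1]
width: 0.0648
gripper_force: 0.0
t 24.53 turn -0.0022 shift 0.0036 0.0054 0.0491 F [-0.32  0.09 -0.14] w 0.0648
```

```bash
python3 steer.py '[{"tx":0.0036, "ty":0.0054, "tz":0.01, "turn":-0.002}, {"tz":0.015}, {"tz":0.015}, {"tz":0.006}, {}]' |egrep 'pos|cont'
python3 steer.py '[{"tz":0.001}, {"tz":0.001}, {}]' |egrep 'pos|cont'
python3 steer.py '[{"tz":0.001}, {"tz":0.001}, {}]' |egrep 'pos|cont'
python3 -c "from h import *;go(.530,-.178,.028,-.34)"
```

```text
position: [0.5288, -0.1777, 0.0334]
contact_force: [0.3, 0.8, 0.1]
position: [0.5299, -0.1781, 0.0328]
contact_force: [0.4, 0.5, 0.3]
position: [0.5294, -0.1778, 0.0302]
contact_force: [-0.2, -0.5, 0.2]
t 25.45 turn -0.0014 shift 0.0007 -0.0001 0.0022 F [-0.17 -0.46  0.22] w 0.0646
```

```bash
python3 steer.py '[{"tz":0.001}, {"tz":0.001}, {"tz":0.001}, {}, {}]' |egrep 'pos|cont'
python3 steer.py '[{}, {}, {}, {}]' 0 40 |egrep 'pos|cont|wid|grip'
python3 steer.py '[{}, {}, {}]' |egrep 'pos|cont|wid|grip'
```

```text
position: [0.5292, -0.1778, 0.027]
contact_force: [0.6, 0.1, 0.3]
position: [0.5295, -0.1779, 0.0274]
contact_force: [1.1, 0.1, 2.3]
width: 0.0427
gripper_force: 40.6
position: [0.5295, -0.1779, 0.0274]
contact_force: [-0.6, 0.2, 4.4]
width: 0.0422
gripper_force: 40.7
```

```bash
python3 steer.py '[{"tz":-0.002}, {"tz":-0.004}, {"tz":-0.004}, {"tz":-0.01}, {}]' |egrep 'pos|cont|wid|grip'
python3 steer.py '[{}, {}]' - 60|egrep 'pos|cont|wid|grip'
python3 - <<'E'
from h import *
from rig import manip, eyes
import cv2
r=eyes.get_image("side");cv2.imwrite("pics/f6.png",cv2.resize(r["img"][190:290,230:330,::-1],None,fx=6,fy=6,interpolation=cv2.INTER_CUBIC))
E
```

```text
position: [0.5303, -0.1783, 0.0488]
contact_force: [1.1, -0.4, -0.8]
width: 0.0423
gripper_force: 40.9
position: [0.5294, -0.1778, 0.0473]
contact_force: [-0.7, 0.4, -1.8]
width: 0.0414
gripper_force: 61.1
```

View pics/f6.png

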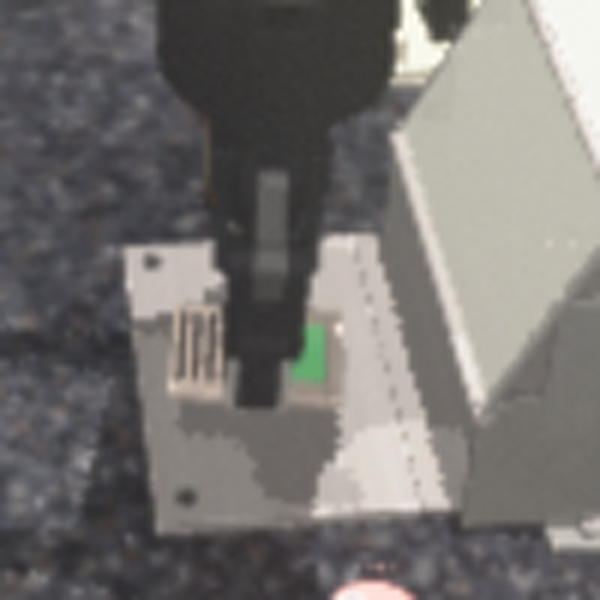

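The carrier is held level, with the plate in the jaws at (260,350). That was the 11th picture and the limit was 10, so I'll view no more and use numbers from here.

```bash
python3 steer.py '[{"tz":-0.02}, {"tz":-0.03}, {"tz":-0.035}, {"tz":-0.035}, {"tz":-0.025}]' >/dev/null
python3 steer.py '[{"turn":-0.1133}, {"turn":-0.1133}, {"turn":-0.1133}, {}, {}]' |egrep 'pos|cont|wid'
python3 -c "from h import *;go(.4695,.2232,.19,0)"
```

```text
position: [0.529, -0.1777, 0.1917]
contact_force: [-0.2, 0.2, -2.1]
width: 0.0412
t 27.92 turn -0.0045 shift -0.0595 -0.4009 0.0017 F [-0.19  0.15 -2.09] w 0.0412
```

```bash
python3 steer.py '[{"tx":-0.015, "ty":-0.02, "turn":-0.0045}, {"tx":-0.015, "ty":-0.03}, {"tx":-0.015, "ty":-0.035}, {"tx":-0.0145, "ty":-0.035}, {"ty":-0.035}]' >/dev/null
python3 steer.py '[{"ty":-0.035}, {"ty":-0.035}, {"ty":-0.035}, {"ty":-0.035}, {"ty":-0.035}]' >/dev/null
python3 steer.py '[{"ty":-0.03}, {"ty":-0.025}, {"ty":-0.0159}, {}, {}]' |egrep 'pos|cont|wid'
python3 -c "from h import *;go(.4695,.2232,.045,0)"
```

```text
position: [0.4684, 0.2234, 0.1916]
contact_force: [0.2, -0.3, -1.2]
width: 0.041
t 29.17 turn 0.0032 shift 0.0011 0.0002 0.1466 F [ 0.16 -0.33 -1.17] w 0.0410
```

```bash
python3 steer.py '[{"tz":0.02}, {"tz":0.035}, {"tz":0.035}, {"tz":0.03}, {"tz":0.015}]' >/dev/null
python3 steer.py '[{"tz":0.006}, {"tz":0.003}, {}, {}]' |egrep 'pos|cont'
python3 -c "from h import *;go(.4695,.2232,.0344,0)"
```

```text
position: [0.4699, 0.2229, 0.0492]
contact_force: [0.8, -0.5, -1.9]
t 29.92 turn 0.0020 shift -0.0004 -0.0003 0.0148 F [ 0.83 -0.46 -1.94] w 0.0412
```

```bash
python3 steer.py '[{"tz":0.005}, {"tz":0.004}, {"tz":0.002}, {}, {}]' |egrep 'pos|cont'
python3 steer.py '[{"tz":0.001}, {}, {}]' |egrep 'pos|cont'
python3 steer.py '[{"tz":0.001}, {}, {}]' |egrep 'pos|cont'
python3 steer.py '[{"tz":0.001}, {}, {}]' |egrep 'pos|cont'
python3 steer.py '[{"tz":0.0005}, {}, {}]' |egrep 'pos|cont'
```

```text
position: [0.4687, 0.223, 0.0371]
contact_force: [0.0, 0.3, -1.3]
position: [0.4688, 0.223, 0.0361]
contact_force: [-0.2, -0.1, -2.2]
position: [0.4687, 0.2229, 0.0351]
contact_force: [0.2, -0.4, -1.3]
position: [0.4689, 0.223, 0.0346]
contact_force: [-0.4, -0.0, 4.2]
position: [0.4689, 0.223, 0.0345]
contact_force: [-2.6, -1.4, 7.2]
```

Contact came at the expected height. I back off 0.5 mm, release, rise, and check from the camera by image code.

```bash
python3 steer.py '[{"tz":-0.0005}, {}]' |egrep 'pos|cont'
python3 steer.py '[{}, {}, {}, {}]' 0.07 |egrep 'pos|cont|wid'
python3 steer.py '[{"tz":-0.005}, {"tz":-0.01}, {"tz":-0.03}, {"tz":-0.04}, {"tz":-0.04}]' >/dev/null
python3 steer.py '[{"tx":-0.03, "ty":0.03, "tz":-0.02}, {"tx":-0.04, "ty":0.04}, {"tx":-0.04, "ty":0.04}, {"tx":-0.03, "ty":0.04}, {"ty":0.04}]' >/dev/null
python3 steer.py '[{"ty":0.04}, {"ty":0.04}, {}, {}, {}]'
python3 - <<'E'
from h import *
from rig import manip, eyes
import cv2
np.set_printoptions(precision=4,suppress=True)
for n,win in(("top",(150,195,210,245)),("side",(180,145,235,190))):
    r=eyes.get_image(n);np.savez(f"pics/{n}9.npz",img=r["img"],K=r["camera_matrix"],T=r["T"])
    im=r["img"].astype(int);g=(im[...,1]-im[...,0]>40)&(im[...,1]-im[...,2]>20)
    x0,y0,x1,y1=win;m=g[y0:y1,x0:x1];v,u=np.nonzero(m)
    print(n,len(u),ray(u.mean()+x0,v.mean()+y0,.017,n+"9") if len(u) else None)
    if n=="top":
        o=(im[...,0]-im[...,2]>70)&(im[...,0]>130);o[:225]=0;o[260:]=0;v,u=np.nonzero(o);print("orange",len(u),ray(u.mean(),v.mean(),.006,"top9") if len(u) else None)
E
```

```text
position: [0.4689, 0.223, 0.0345]
contact_force: [-1.3, -1.1, 6.7]
position: [0.4688, 0.2229, 0.0339]
contact_force: [0.7, 0.5, -0.9]
width: 0.07
clock: 33.08
position: [0.3587, -0.0162, 0.1773]
ee_rot: [-0.0, 1.0, 0.001, 0.0]
contact_force: [0.1, 1.0, -0.3]
width: 0.07
gripper_force: 0.0
top 64 [0.4799 0.2226 0.017 ]
orange 18 [0.4347 0.3357 0.006 ]
side 27 [0.4801 0.2226 0.017 ]
```

```bash
python3 -c "
from rig import manip, eyes
print(manip.sign_off())"
```

```text
the job is handed in; nothing more can be done
None
```

The job is handed in at about 33 s with no verdict returned: the carrier lies about 4 mm from the middle of the tissue pack and the rod is on the bench, but I viewed 11 pictures against the limit of 10.

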